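# Unhitch the bin dolly's drawbar and hold it up

## Task

Unhitch the bin dolly from the ball mount on the bench: grip the upturned finger tab of the coupler's latch, pull it sideways against its spring until the latch is out from under the ball, then lift the drawbar off the ball by that tab, smoothly, without jerking or dropping it. Finish still gripping the tab, holding the drawbar still in the air with the mouth of the coupler about 8 cm above the top of the ball and nothing else carrying it; leave the loose things around it where they are.

Things in the scene. Friction and masses are not known exactly. Their poses are not given: they have to be found in the camera images.
- ball_mount: Fixed steel tow-ball mount bolted to the bench: grey foot plate 130 x 110 x 8 mm, square post 40 mm, neck 16 mm thick, and a bare steel ball of 36 mm diameter (flat underside 11 mm below its centre). Origin: on the bench directly under the ball; ball centre 120 mm above it.
- ball_top (a point): The highest point of the ball, 138 mm above the bench. While hitched, it is hidden inside the coupler.
- dolly: Fixed bin dolly, 400 x 300 mm steel frame on four castors, top of its frame 130 mm up, a blue bin of wheels on it to 226 mm. Origin on the bench under the ball; y axis along the drawbar to the dolly, whose frame begins 340 mm from the ball.
- drawbar: Bare steel tube 25 mm square with a round aluminium ball coupler (50 mm wide, 48 mm tall) at its free end; 0.6 to 0.95 kg. Origin on its hinge pin at the dolly, 120 mm up; y axis from coupler to dolly, x axis along the pin to the latch's side, z up while hitched (level). Coupler centre at (0, -300, 0) mm. It only swings up about its -x axis, past 60 degrees, and falls back when let go.
- coupler_mouth (a point): Centre of the coupler's open lower rim, 24 mm below the coupler's centre, at (0, -300, -24) mm in the drawbar's frame; it lies 42 mm below the ball's top when hitched.
- latch (a joint): How far the latch is pulled out, m: 0 = home under the ball (locked), 0.015 = end stop; it slides along the drawbar's +x axis. The ball is free from 0.009 on. The spring resists with 5 N at home, 12 N at the stop, and shuts the latch when let go. Locked, the coupler cannot be lifted off.
- latch_tab (a point): Grip point on the latch's upturned finger tab: dark steel plate 8 mm thick (drawbar's x), 30 mm wide (drawbar's y); its top edge is 14 mm above this point, the keeper plate it stands on 29 mm below. Locked: at (66, -300, 18) mm in the drawbar's frame, 138 mm above the bench, 37 mm clear of the coupler's side; the coupler's top is 6 mm higher.
- spanner: Loose steel wrench 170 mm long, lying on the bench. Bystander. Origin: underside, at mid-length.
- grease_tin: Loose closed round tin 68 mm in diameter, 75 mm tall. Bystander. Origin: centre of its underside.
- castor: Loose spare castor standing wheel-up on its 75 x 85 mm plate, 100 mm tall. Bystander. Origin: centre of its underside.
- parts_bin: Loose small blue open plastic bin 100 x 160 x 70 mm. Bystander. Origin: centre of its underside.

How it is judged:
By the outcome, as a careful person would: the job done as asked, in the order asked, and still so for the second after the job is handed in, while the arm keeps its last pose, push and grip.
It also fails if it takes over 32 s, if anything falls off the work surface, if the arm or the gripper's body presses on something with over 40 N, if the wrist force passes 120 N, or if a joint passes its speed limit or range.

## Robot

A 6-joint arm with a two-finger parallel gripper is mounted at the origin on the work surface. World frame = base frame: x ahead of the robot, y to its left, z up, the work surface at z = 0. Lengths are in mm, angles in degrees, forces in N, time in s.
With the tool pointing down it reaches from about 350 to 850 mm from the base axis. Payload 8.1 kg.
Tool frame: the origin (TCP) lies where the fingers leave the gripper's body, on its centre line; the fingertips stand 73 mm ahead of it and the grasp point (between the pads) lies 54 mm ahead of it; z points along the fingers, y is the line along which they close (so a half turn about z gives the same grasp; the last joint's range is limited). The gripper opens to 85 mm and grips with 20 to 120 N. Pads are 22 mm wide; open, the fingers measure 114 mm over their backs; the gripper's body (76 mm by 85 mm) begins 54 mm behind the grasp point. The pads swing forward as they close: fully open they stand 13 mm farther back than shut.
Start: joints at [70.164, 7.471, 85.268, -0, 87.261, -4.893], TCP at [154.69, 579.721, 303.892] pointing down, gripper open.
Joint ranges: [-169.43, 169.43], [-51.17, 129.36], [1.28, 143.12], [-76.62, 256.62], [0, 156.53], [-152.29, 152.29]. Speed limits (degrees/s): [136.94, 136.94, 159.86, 180, 180, 180].

## Interface

Orientations are given as [roll, pitch, yaw] about the fixed x, y, z axes, in that order (R = Rz(yaw) Ry(pitch) Rx(roll)).
In Python, from bench import sense, optics, r gives the robot as it stands.
- The arm moves only by the tool servo_tool, never from a script. Its argument "plan" is a list that holds one entry, the list of rows, each a list of 5 numbers: the shift along the world's x, y, z in m, then the turn about the world's z in degrees, then the finger opening in m, from 0 to 0.0854. A call has 1 to 10 rows; each row shifts and turns the commanded pose from where the row before left it; what a row does not reach is not made up. A row lasts 1/10 s, in which the tool goes at most 50 mm and 8.59 degrees, less where a joint would pass 70% of its speed; a pose out of reach is approached as far as the arm can. A call is refused whole if a number of a shift passes 0.05 or a number of a turn 8.59, either way. A call with a gripper value outside its range is refused whole. The fingers move at their own pace and stop on an object; "force" is the grip in N (left out, the last holds). Time passes only in rows, so rows that do not move let the fingers close. It gives the time, the measured TCP pose, the force, the opening and the grip force at its end, in the units of the state.
- sense(): the state, without advancing time (a new reading comes with each control period).
- optics.snapshot(name): name is "side" or "top"; returns a dict with "frame" (400x640x3 uint8, blue, green, red), "fx", "fy", "cx", "cy" (pixels), "dist_coeffs" ([k1, k2, p1, p2, k3] as OpenCV has them; the pictures are not rectified), "cam_to_world" (4x4, takes a point from camera to world coordinates). Camera axes: x right, y down, z forward; pixel columns grow to the right and rows downward; lengths in mm; the calibration is good to about 2 mm. A picture is of the moment at which its call begins. There is no depth.
- r.hand_in(): hands the job in; it is judged then, once.
The state is a dict: "time": time; "joint_pos": joint angles; "qd": joint speeds; "joint_efforts": joint torques, N m; "tool_pos": TCP position; "tcp_rot": TCP orientation; "ft_force": force on the tool from outside, world axes, zero at the start; "wrist_torque": the same for the moment, N m; "finger_gap": finger opening in mm; "grip_force": force on a finger pad.
Only numpy, scipy, OpenCV 4.12 (cv2) and the standard library are available. Lean on these libraries where they do the work, as an engineer would, in place of code of your own. Each camera call takes 0.05 s, during which the arm holds its last target. There are 200 camera calls.

## Working session

There is one attempt and no reset: what is moved stays moved. The work goes in short steps, Python scripts to look and compute and a tool call to move; the robot and the scene stay as the last step left them, time stands still between calls to the robot, and variables do not carry over. Pictures are saved under pics/ and viewed, at most 10 in all, crops included, and the job is handed in when it is done.

Besides the shell and the picture viewer there is one more tool, called after ">>>" by a JSON object that holds its "fn" and its "kwargs". servo_tool: Moves the arm, as the interface text tells. Its arguments: {"type":"object","properties":{"plan":{"type":"array"},"force":{"type":"number"}},"required":["plan"]}

```bash
mkdir -p pics; ls; cat > h.py <<'E'
import numpy as np, cv2
from bench import sense, optics, r
def snap(n,f):
    s=optics.snapshot(n); cv2.imwrite('pics/'+f,s['frame']); np.save('pics/'+f+'.npy',s,allow_pickle=True); return s
def load(f): return np.load('pics/'+f+'.npy',allow_pickle=True).item()
def K(s): return np.array([[s['fx'],0,s['cx']],[0,s['fy'],s['cy']],[0,0,1]],float)
def ray(s,uv):
    p=cv2.undistortPoints(np.array([[uv]],float),K(s),np.array(s['dist_coeffs'],float))[0,0]
    T=np.array(s['cam_to_world']); return T[:3,3],T[:3,:3]@np.array([p[0],p[1],1])
def atz(s,uv,z):
    o,d=ray(s,uv); return o+d*(z-o[2])/d[2]
def proj(s,P):
    T=np.linalg.inv(np.array(s['cam_to_world'])); rv=cv2.Rodrigues(T[:3,:3])[0]
    return cv2.projectPoints(np.array(P,float).reshape(-1,1,3),rv,T[:3,3],K(s),np.array(s['dist_coeffs'],float))[0][:,0]
E
python3 - <<'E'
from h import *
for n in('top','side'):
    s=snap(n,n+'0.png'); print(n,s['fx'],np.round(s['cam_to_world'],2).tolist())
print(sense())
E
```

```text
pics
top 451.39763122428315 [[-0.01, -0.99, 0.12, 429.59], [-1.0, 0.01, -0.01, -17.5], [0.01, -0.12, -0.99, 1451.52], [0.0, 0.0, 0.0, 1.0]]
side 380.73440230923813 [[0.7, -0.46, 0.55, 9.34], [-0.72, -0.42, 0.55, -626.06], [-0.02, -0.78, -0.62, 780.92], [0.0, 0.0, 0.0, 1.0]]
{'time': 0.1, 'joint_pos': array([ 7.01626163e+01,  7.51099980e+00,  8.53255761e+01,  1.14110457e-03,
        8.72622440e+01, -4.89364784e+00]), 'qd': array([ 0.02790043, -0.11643161, -0.1133757 ,  0.01099096,  0.05207431,
       -0.0954403 ]), 'joint_efforts': array([ 2.05461292e-03, -5.70942986e+01, -5.01946056e+01, -2.75325993e-05,
        7.91585364e-03,  4.10918778e-05]), 'tool_pos': array([154.56727369, 579.34281739, 302.92264333]), 'tcp_rot': array([-1.79901638e+02, -9.56552342e-03,  1.65056200e+02]), 'ft_force': array([ 0.72317852,  0.2127529 , -0.6177936 ]), 'wrist_torque': array([-0.0196547 ,  0.03638189,  0.00284512]), 'grip_force': 0.0, 'finger_gap': 85.59371895915898}
```

View pics/top0.png

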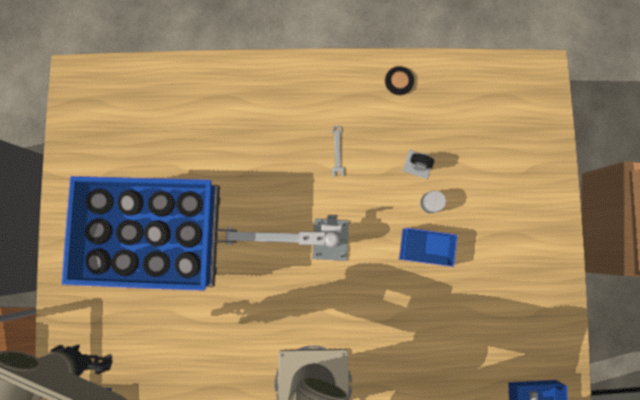

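View pics/side0.png

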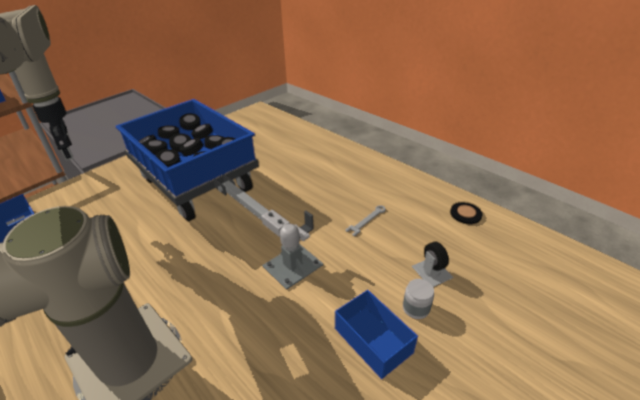

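The top view shows the coupler near (331,239), the drawbar running left to the dolly at (220,236), and the tab above the coupler near (333,218). The side view shows the coupler at (290,235) and the tab at (309,220). I'll enlarge both.

```bash
python3 - <<'E'
from h import *
a=load('top0.png')['frame'][195:275,210:370]; b=load('side0.png')['frame'][170:290,210:370]
cv2.imwrite('pics/c_top.png',cv2.resize(a,None,fx=5,fy=5,interpolation=cv2.INTER_CUBIC))
cv2.imwrite('pics/c_side.png',cv2.resize(b,None,fx=5,fy=5,interpolation=cv2.INTER_CUBIC))
E
```

```text
(no output)
```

View pics/c_top.png

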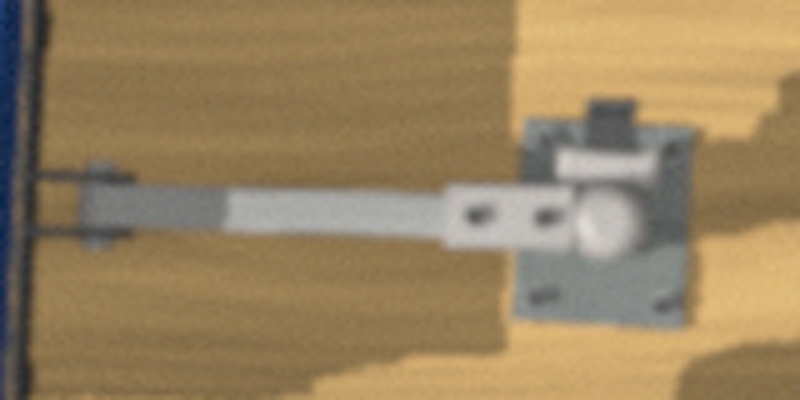

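View pics/c_side.png

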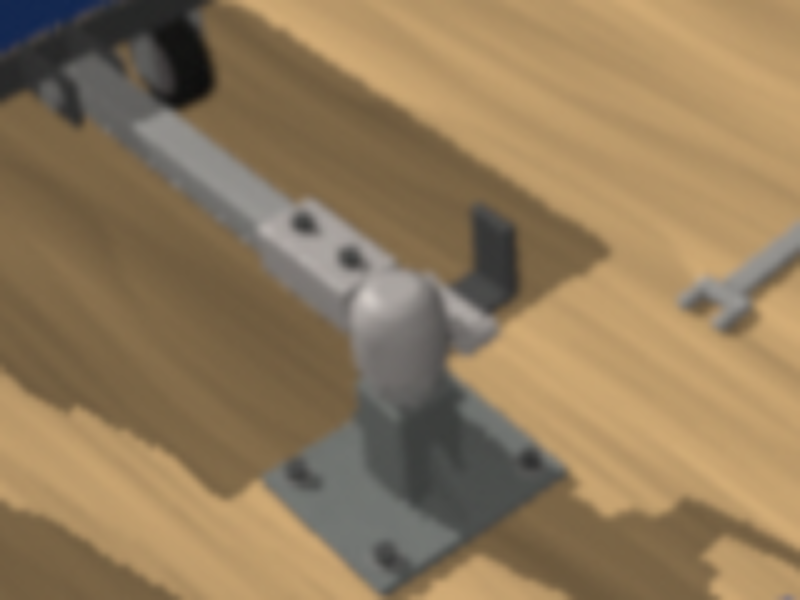

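The top crop shows the coupler dome at (331.6,239), the tab at crop x 588–636, y 100–145, the foot plate corners, and the hinge pin near crop (98,206). In the side crop the tab's top edge runs from (475,203) to (515,222). I'll fit x, y and yaw to these points.

```bash
python3 - <<'E'
from h import *
from scipy.optimize import least_squares
t=load('top0.png'); s=load('side0.png')
T=lambda u,v:(u/5+210-.4,v/5+195-.4); S=lambda u,v:(u/5+210-.4,v/5+170-.4)
# local (origin under ball, z from bench): drawbar frame + (0,300,120)
obs=[(t,(-65,-55,8),T(688,327)),(t,(-65,55,8),T(516,320)),(t,(65,-55,8),T(697,128)),(t,(65,55,8),T(524,118)),
(t,(70,15,152),T(588,100)),(t,(70,-15,152),T(636,100)),(t,(0,300,120),T(98,206)),
(s,(62,15,152),S(473,203)),(s,(62,-15,152),S(515,222)),(s,(-65,-55,8),S(388,597)),(s,(65,-55,8),S(570,473)),(s,(-65,55,8),S(262,482))]
def W(p,P):
    c,n=np.cos(p[2]),np.sin(p[2]); return [p[0]+c*P[0]-n*P[1],p[1]+n*P[0]+c*P[1],P[2]]
def f(p): return np.concatenate([proj(i,W(p,P))[0]-np.array(uv) for i,P,uv in obs])
q=least_squares(f,[450,-30,0],loss='soft_l1',x_scale=[10,10,.1]); p=q.x
print(p[:2],np.degrees(p[2])); print(np.round(f(p).reshape(-1,2),1).tolist())
for n,P in(('tab',(66,0,138)),('hinge',(0,300,120))): print(n,np.round(W(p,P),1))
print('coupler top via dome',atz(t,T(608,220),140), 'pin',atz(t,T(98,206),125))
E
```

```text
[454.76650825 -60.19089338] -2.3562486039841737
[[0.4, 0.3], [0.2, 0.7], [-0.5, -0.8], [-0.2, 0.2], [0.5, -0.7], [1.3, -0.4], [0.9, -0.2], [-0.7, 0.4], [-1.4, 1.8], [-0.1, -0.9], [0.1, -2.1], [-0.4, -0.7]]
tab [520.7 -62.9 138. ]
hinge [467.1 239.6 120. ]
coupler top via dome [454.36127522 -57.3399258  140.        ] pin [466.38548838 241.25798383 125.        ]
```

Tab at about (520.5, -62.5, 138) with drawbar yaw -2.4°, and the residuals are about 1 px. The tool needs yaw 87.6°, a turn of -77.4°. I'll raise first to clear the bin, then travel.

>>> {"fn": "servo_tool", "kwargs": {"plan": [[[0,0,0.02,0,0.034],[0,0,0.04,0,0.034],[0,0,0.04,0,0.034],[0.01,-0.016,0.02,-2,0.034],[0.018,-0.032,0,-4,0.034],[0.018,-0.032,0,-4,0.034],[0.018,-0.032,0,-4,0.034],[0.018,-0.032,0,-4,0.034],[0.018,-0.032,0,-4,0.034],[0.018,-0.032,0,-4,0.034]]], "force": 60}}

```text
time: 1.1
tool_pos: [273.0, 370.3, 423.4]
tcp_rot: [-180.0, 0.0, 138.9]
ft_force: [1.1, 0.2, 0.2]
finger_gap: 33.9
grip_force: 0.0
```

>>> {"fn": "servo_tool", "kwargs": {"plan": [[[0.018,-0.032,0,-4,0.034],[0.018,-0.032,0,-4,0.034],[0.018,-0.032,0,-4,0.034],[0.018,-0.032,0,-4,0.034],[0.018,-0.032,0,-4,0.034],[0.018,-0.032,0,-4,0.034],[0.018,-0.032,0,-4,0.034],[0.018,-0.032,0,-4,0.034],[0.018,-0.032,0,-4,0.034],[0.018,-0.032,0,-4,0.034]]]}}

```text
time: 2.1
tool_pos: [453.1, 50.2, 423.6]
tcp_rot: [-180.0, -0.0, 98.9]
ft_force: [0.3, 0.5, -0.1]
finger_gap: 33.5
grip_force: 0.0
```

>>> {"fn": "servo_tool", "kwargs": {"plan": [[[0.017,-0.028,-0.02,-2.8,0.034],[0.017,-0.028,-0.03,-2.8,0.034],[0.017,-0.028,-0.03,-2.8,0.034],[0.0164,-0.0287,-0.03,-2.9,0.034],[0,0,-0.03,0,0.034],[0,0,-0.023,0,0.034],[0,0,0,0,0.034]]]}}

```text
time: 2.8
tool_pos: [517.8, -60.8, 256.2]
tcp_rot: [-179.5, -0.1, 87.7]
ft_force: [-0.1, 0.1, -1.3]
finger_gap: 34.4
grip_force: 0.0
```

```bash
python3 - <<'E'
from h import *
t=snap('top','top1.png'); s=snap('side','side1.png'); print(sense()['tool_pos'],sense()['tcp_rot'])
b=s['frame'][130:270,220:400]
a=cv2.resize(t['frame'][180:270,260:400],None,fx=5,fy=5,interpolation=cv2.INTER_CUBIC)
cv2.imwrite('pics/c_side1.png',cv2.resize(b,None,fx=4,fy=4,interpolation=cv2.INTER_CUBIC))
cv2.imwrite('pics/c_top1.png',a)
E
```

```text
[519.82824254 -60.87572341 260.95301297] [-1.79935439e+02 -1.23220790e-02  8.77612607e+01]
```

View pics/c_side1.png

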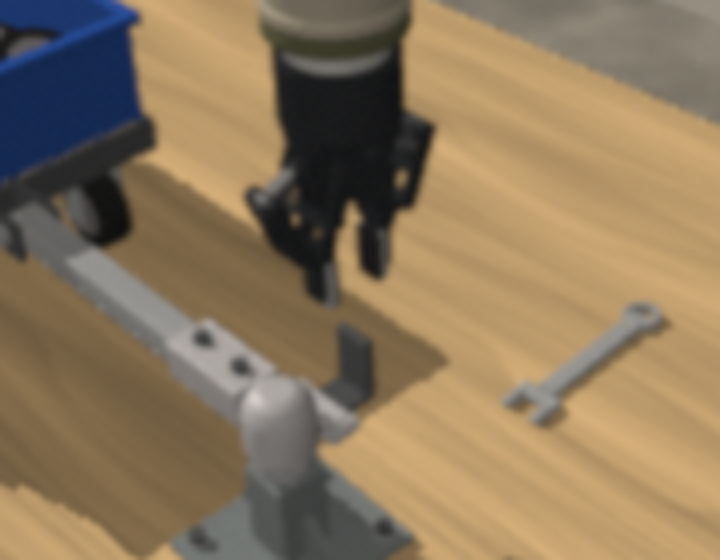

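The fingers straddle the tab's line: tips at crop (325,300) and (375,270), tab top at (354,335). I'll descend and check for contact.

>>> {"fn": "servo_tool", "kwargs": {"plan": [[[0.0005,-0.001,-0.015,0,0.034],[0,0,-0.02,0,0.034],[0,0,-0.018,0,0.034],[0,0,-0.01,0,0.034],[0,0,-0.005,0,0.034],[0,0,0,0,0.034],[0,0,0,0,0.034]]]}}

```text
time: 3.6
tool_pos: [521.2, -62.1, 193.9]
tcp_rot: [179.9, 0.0, 87.8]
ft_force: [0.4, 0.7, -0.3]
finger_gap: 34.1
grip_force: 0.0
```

>>> {"fn": "servo_tool", "kwargs": {"plan": [[[0,0,-0.001,0,0.02],[0,0,0,0,0.012],[0,0,0,0,0.006],[0,0,0,0,0.004],[0,0,0,0,0.004],[0,0,0,0,0.004],[0,0,0,0,0.004]]], "force": 60}}

```text
time: 4.3
tool_pos: [520.2, -62.0, 192.4]
tcp_rot: [-179.9, 0.0, 87.8]
ft_force: [-5.7, -0.5, 6.2]
finger_gap: 7.1
grip_force: 58.9
```

```bash
python3 - <<'E'
from h import *
s=snap('side','side2.png');q=sense(); print({k:np.round(q[k],2).tolist() for k in('tool_pos','ft_force','wrist_torque','finger_gap','grip_force')})
b=s['frame'][150:270,230:380]
cv2.imwrite('pics/c_side2.png',cv2.resize(b,None,fx=5,fy=5,interpolation=cv2.INTER_CUBIC))
E
```

```text
{'tool_pos': [520.22, -62.01, 192.4], 'ft_force': [-4.57, 0.78, 5.47], 'wrist_torque': [-0.0, 0.89, -0.1], 'finger_gap': 6.88, 'grip_force': 58.88}
```

View pics/c_side2.png

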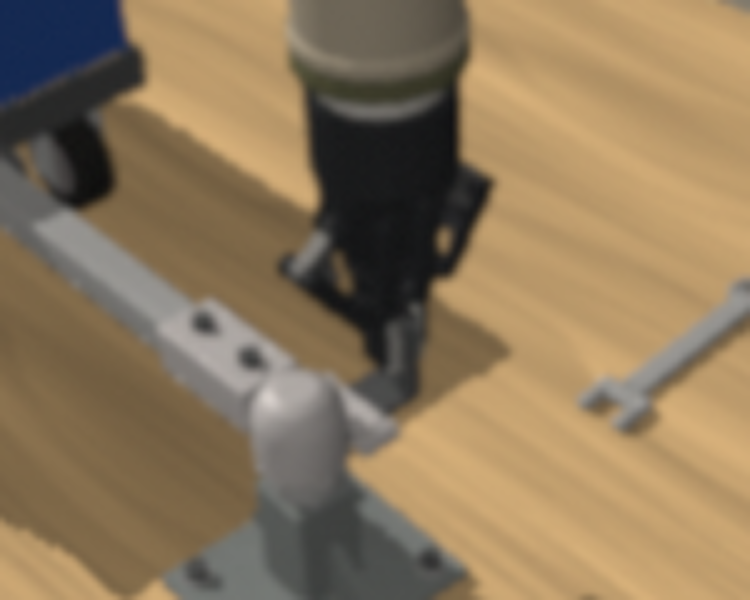

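The pads have closed on the tab (crop 400,350, gap about 7 mm, 59 N). Next I pull sideways along the drawbar's +x axis.

>>> {"fn": "servo_tool", "kwargs": {"plan": [[[0.001,0,0,0,0.004],[0.0015,-0.0001,0,0,0.004],[0.002,-0.0001,0,0,0.004],[0.002,-0.0001,0,0,0.004],[0.002,-0.0001,0,0,0.004],[0.002,-0.0001,0,0,0.004],[0,0,0,0,0.004],[0,0,0,0,0.004]]]}}

```text
time: 5.15
tool_pos: [530.1, -62.4, 192.2]
tcp_rot: [-179.8, -0.0, 87.8]
ft_force: [-9.6, 0.7, 7.9]
finger_gap: 7.5
grip_force: 59.3
```

Force and travel agree at about 9.9 mm. A further 2.5 mm gives margin short of the stop.

>>> {"fn": "servo_tool", "kwargs": {"plan": [[[0.001,0,0,0,0.004],[0.001,-0.0001,0,0,0.004],[0.0005,0,0.0005,0,0.004],[0,0,0.0005,0,0.004],[0,0,0,0,0.004],[0,0,0,0,0.004]]]}}

```text
time: 5.75
tool_pos: [531.9, -62.5, 192.4]
tcp_rot: [-179.7, -0.0, 87.8]
ft_force: [-10.5, -0.8, 4.0]
finger_gap: 7.3
grip_force: 58.8
```

```bash
python3 - <<'E'
from h import *
q=sense(); print({k:np.round(q[k],2).tolist() for k in('tool_pos','ft_force','wrist_torque','finger_gap')})
th=np.radians(np.arange(0,25,1.965)); y=300-300*np.cos(th)+18*np.sin(th); z=300*np.sin(th)+18*np.cos(th)-18
d=np.array([.0411,.999]) 
print(np.round(np.c_[np.degrees(th),y*d[0],y*d[1],z],2))
E
```

```text
{'tool_pos': [531.88, -62.5, 192.35], 'ft_force': [-10.5, -0.77, 4.03], 'wrist_torque': [-0.01, 1.55, -0.07], 'finger_gap': 7.28}
[[0.0000e+00 0.0000e+00 0.0000e+00 0.0000e+00]
 [1.9700e+00 3.0000e-02 7.9000e-01 1.0280e+01]
 [3.9300e+00 8.0000e-02 1.9400e+00 2.0520e+01]
 [5.9000e+00 1.4000e-01 3.4300e+00 3.0720e+01]
 [7.8600e+00 2.2000e-01 5.2700e+00 4.0860e+01]
 [9.8300e+00 3.1000e-01 7.4600e+00 5.0930e+01]
 [1.1790e+01 4.1000e-01 1.0000e+01 6.0920e+01]
 [1.3760e+01 5.3000e-01 1.2870e+01 7.0810e+01]
 [1.5720e+01 6.6000e-01 1.6080e+01 8.0610e+01]
 [1.7690e+01 8.1000e-01 1.9630e+01 9.0280e+01]
 [1.9650e+01 9.7000e-01 2.3500e+01 9.9830e+01]
 [2.1620e+01 1.1400e+00 2.7700e+01 1.0924e+02]
 [2.3580e+01 1.3300e+00 3.2220e+01 1.1851e+02]]
```

Latch at about 11.8 mm with 10.5 N, which clears 9 mm. Start lifting gently along the arc.

>>> {"fn": "servo_tool", "kwargs": {"plan": [[[0,0,0.0005,0,0.004],[0,0,0.001,0,0.004],[0,0.0001,0.0015,0,0.004],[0,0.0001,0.002,0,0.004],[0,0.0002,0.002,0,0.004],[0,0.0002,0.002,0,0.004],[0,0.0002,0.002,0,0.004]]]}}

```text
time: 6.45
tool_pos: [530.6, -61.8, 201.1]
tcp_rot: [-179.5, 0.0, 87.8]
ft_force: [-10.4, -0.8, -7.2]
finger_gap: 6.9
grip_force: 58.3
```

Weight is coming onto the hand smoothly. I'll continue along the arc.

>>> {"fn": "servo_tool", "kwargs": {"plan": [[[0.0002,0.0003,0.0025,0,0.004],[0.0002,0.0003,0.003,0,0.004],[0.0002,0.0004,0.0035,0,0.004],[0,0.0005,0.0035,0,0.004],[0,0.0005,0.0035,0,0.004],[0,0.0006,0.0035,0,0.004],[0,0.0006,0.0035,0,0.004],[0,0.0007,0.0035,0,0.004],[0,0.0007,0.0035,0,0.004],[0.0001,0.0007,0.0035,0,0.004]]]}}

```text
time: 7.45
tool_pos: [531.5, -56.9, 234.8]
tcp_rot: [-179.5, 0.0, 87.7]
ft_force: [-10.4, -2.5, -7.2]
finger_gap: 7.2
grip_force: 58.3
```

>>> {"fn": "servo_tool", "kwargs": {"plan": [[[0,0.0008,0.0035,0,0.004],[0,0.0008,0.0035,0,0.004],[0,0.0009,0.0035,0,0.004],[0.0001,0.0009,0.0035,0,0.004],[0,0.001,0.0035,0,0.004],[0.0001,0.001,0.0035,0,0.004],[0,0.0011,0.0035,0,0.004],[0.0001,0.0011,0.0035,0,0.004],[0,0.0012,0.0035,0,0.004],[0.0001,0.0012,0.0035,0,0.004]]]}}

```text
time: 8.45
tool_pos: [532.2, -47.2, 270.0]
tcp_rot: [-179.6, 0.1, 87.7]
ft_force: [-10.5, -4.3, -5.6]
finger_gap: 6.9
grip_force: 58.4
```

>>> {"fn": "servo_tool", "kwargs": {"plan": [[[0,0.0013,0.0035,0,0.004],[0,0.0013,0.0035,0,0.004],[0.0001,0.0014,0.0035,0,0.004],[0,0.0014,0.0035,0,0.004],[0.0001,0.0015,0.0035,0,0.004],[0,0.0015,0.0035,0,0.004],[0.0001,0.0015,0.0035,0,0.004],[0,0.0016,0.0035,0,0.004],[0.0001,0.0014,0.003,0,0.004],[0,0.0012,0.0025,0,0.004]]]}}

```text
time: 9.45
tool_pos: [532.9, -33.4, 303.9]
tcp_rot: [-179.6, 0.1, 87.7]
ft_force: [-11.6, -5.5, -4.6]
finger_gap: 7.2
grip_force: 58.7
```

>>> {"fn": "servo_tool", "kwargs": {"plan": [[[0,0.001,0.002,0,0.004],[0,0.0007,0.0015,0,0.004],[0,0.0004,0.001,0,0.004],[0,0.0002,0.0005,0,0.004],[0,0,0,0,0.004],[0,0,0,0,0.004],[0,0,0,0,0.004],[0,0,0,0,0.004]]]}}

```text
time: 10.25
tool_pos: [532.9, -31.1, 308.7]
tcp_rot: [-179.6, 0.1, 87.7]
ft_force: [-9.5, -4.7, -5.2]
finger_gap: 7.2
grip_force: 58.7
```

```bash
python3 - <<'E'
from h import *
s=snap('side','side3.png');q=sense(); print({k:np.round(q[k],2).tolist() for k in('time','tool_pos','tcp_rot','ft_force','qd','wrist_torque','finger_gap','grip_force')})
b=s['frame'][110:270,200:400]
cv2.imwrite('pics/c_side3.png',cv2.resize(b,None,fx=3.75,fy=3.75,interpolation=cv2.INTER_CUBIC))
E
```

```text
{'time': 10.3, 'tool_pos': [532.89, -31.07, 308.74], 'tcp_rot': [-179.59, 0.11, 87.71], 'ft_force': [-10.81, -4.61, -4.24], 'qd': [0.03, 0.11, -0.08, 0.03, -0.06, 0.04], 'wrist_torque': [-1.31, 1.31, 0.02], 'finger_gap': 7.12, 'grip_force': 58.75}
```

View pics/c_side3.png

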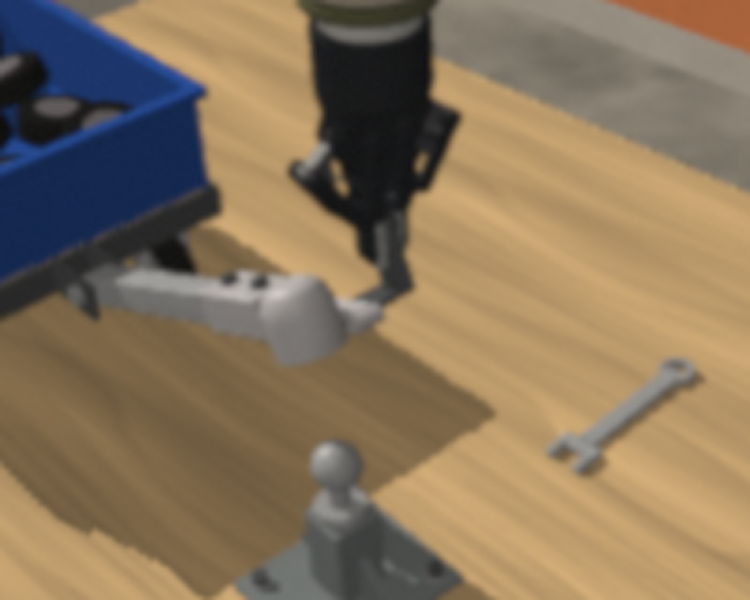

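The drawbar is in the air, off the ball: coupler rim at crop (305,358), ball top at (337,440), tab still gripped. A nudge of about 2 mm up, then I check the mouth height from the image.

>>> {"fn": "servo_tool", "kwargs": {"plan": [[[0,0.0003,0.0006,0,0.004],[0,0.0005,0.001,0,0.004],[0,0.0002,0.0005,0,0.004],[0,0,0,0,0.004],[0,0,0,0,0.004],[0,0,0,0,0.004],[0,0,0,0,0.004],[0,0,0,0,0.004],[0,0,0,0,0.004],[0,0,0,0,0.004]]]}}

```text
time: 11.3
tool_pos: [532.8, -30.1, 310.7]
tcp_rot: [-179.6, 0.1, 87.7]
ft_force: [-11.0, -4.4, -5.4]
finger_gap: 7.2
grip_force: 58.7
```

```bash
python3 - <<'E'
from h import *
s=snap('side','side4.png'); q=sense(); print({k:np.round(q[k],2).tolist() for k in('time','tool_pos','ft_force','qd','finger_gap','grip_force')})
im=cv2.resize(s['frame'][150:250,240:360],None,fx=6,fy=6,interpolation=cv2.INTER_CUBIC)
a=np.radians(-2.356); O=np.array([454.77,-60.19])
def W(th,P):
    x,y,z=P; c,n=np.cos(th),np.sin(th); Y=y*c+z*n+300; Z=-y*n+z*c+120
    return [O[0]+np.cos(a)*x-np.sin(a)*Y,O[1]+np.sin(a)*x+np.cos(a)*Y,Z]
ph=np.linspace(0,2*np.pi,40)
for d,col in((21.5,(255,0,0)),(23.6,(0,255,0)),(25.7,(0,0,255))):
    p=proj(s,[W(np.radians(d),(25*np.cos(f),-300+25*np.sin(f),-24)) for f in ph])
    p=((p-[240,150]+.4)*6).astype(np.int32); cv2.polylines(im,[p],True,col,1)
    print(d,W(np.radians(d),(0,-300,-24))[2]-138)
cv2.imwrite('pics/c_side4.png',im)
E
```

```text
{'time': 11.35, 'tool_pos': [532.84, -30.06, 310.69], 'ft_force': [-11.16, -4.78, -6.05], 'qd': [0.17, 0.02, -0.13, 0.0, -0.14, 0.05], 'finger_gap': 7.47, 'grip_force': 58.66}
21.5 69.62034638572061
23.6 80.11200425757474
25.7 90.4718768645331
```

View pics/c_side4.png

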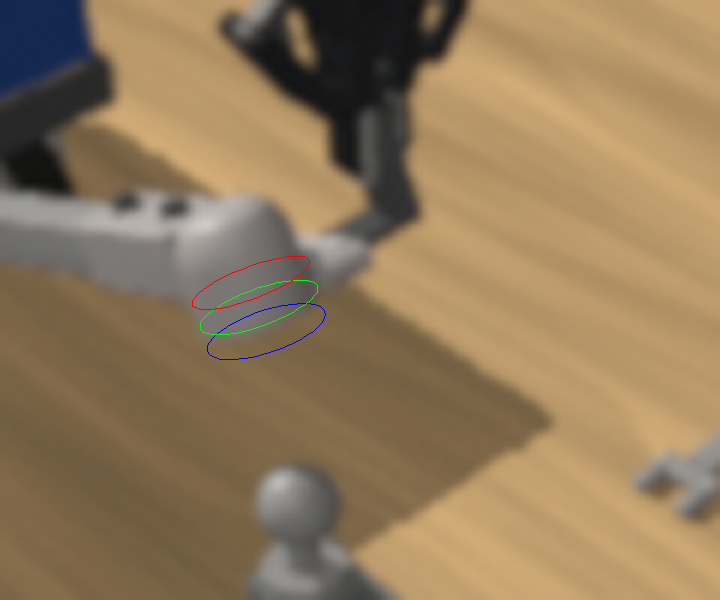

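The actual rim (bottom near crop (235,335)) matches the green 80 mm prediction. The arm is still and holding, so I'm handing in.

```bash
python3 -c "
from bench import r
print(r.hand_in())"
```

```text
the job is handed in; nothing more can be done
None
```

The drawbar is unhitched and held still by its latch tab, with the coupler mouth about 80 mm above the ball top, and I handed the job in at about 11.4 s of the 32 s allowed (no verdict was returned).

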